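# Clamp a friction plate upright in the check nest

## Task

Swing the red-handled toggle clamp of the blue check nest back until it stays open, then take the copper-coloured plate out of the green leaning rack and lower it, without dropping it, upright on its edge to the bottom of the nest's slot, and let go of it. Then swing the clamp over again so that its rubber pad holds the plate down, and leave the other two plates in the rack and everything else lying on the bench where it is.

Things in the scene. Friction and masses are not known exactly. Their poses are not given: they have to be found in the camera images.
- plate_copper: The copper-coloured plate: a flat ring, outer diameter 80 mm, bore 30 mm, 8 mm thick, about 0.25 kg. Origin at its centre; its x axis is the ring's axis (normal to the flat faces), level when it stands upright. In the rack its z axis points up along its leaning faces to the topmost rim point, 40 mm from the centre. Both faces are free near the top rim and can be pinched there.
- plate_steel: A silver plate of the same size in another pocket of the rack; to be left alone. Origin and axes as for the copper one.
- plate_dark: A black plate of the same size in another pocket of the rack; to be left alone. Origin and axes as for the copper one.
- rack: Green rack, 90 mm (x) by 310 mm (y), fixed. Origin under its centre, z up. Three pockets 100 mm apart along y; which plate is where varies. Each plate stands on its edge, top leaning 25 degrees (0.436 rad) from vertical towards the rack's -x (robot's side). Panel behind it 34 mm, front lip 10 mm, cheeks 24 mm high, along the plate from its lowest point. Draw a plate out along its own leaning face.
- nest: Check nest fixed to the bench: dark steel base 90 mm (x) by 230 mm (y), 12 mm thick, with a blue slot block and a toggle clamp. Origin on the bench under the slot's centre; the slot runs along its y axis, so a plate in it has its own axis along the nest's x. The clamp stands at the -y end; the base reaches 170 mm to -y and 60 mm to +y.
- slot_floor (a point): Centre of the slot's floor, 12 mm above the bench; axes as the nest's, z up. The slot is 11.5 mm wide (x), 88 mm long (y) and about 30 mm deep, with a bevelled mouth on its long sides. A plate fully home has its centre 40 mm above this point and its top rim 80 mm above it.
- clamp (a joint): Toggle clamp angle (rad), hinged about the nest's x. -0.2 (stop): closed, nest empty; 0: arm level, its pad pressing on top of a plate fully home; 1.7: fully open (stop). It tips over centre by its own weight: above about 0.8 it goes on by itself to the open stop, below about 0.8 it closes by itself. A push of about 2 to 4 N on handle or arm moves it, more when pushed fast.
- clamp_hinge (a point): The clamp's hinge axis, 115 mm above the bench, 110 mm from the slot's centre towards the nest's -y; axes as the nest's. The axis runs along the nest's x.
- clamp_handle (a point): Point in the red handle, on its axis, 85 mm from the hinge. The handle is a round grip, diameter 22 mm, its end 115 mm from the hinge; it stands straight up at joint 0 and swings to the nest's -y as the clamp opens (level at 1.57). Push it towards the nest's -y to open.
- clamp_arm (a point): Point on the steel clamp arm's centreline, 85 mm from the hinge. The arm (16 mm wide in x, 10 mm thick, ending 122 mm from the hinge) is level over the slot at joint 0, rubber pad (diameter 20 mm) 110 mm from the hinge; it stands upright when open. It is at right angles to the handle and moves with it. Push it towards the nest's +y near its upper end to close.
- bushing: Dark flanged bushing, 52 mm wide, 40 mm high, loose bystander; origin under its centre.
- spanner: Spanner lying on the bench, loose bystander.
- grease_can: Yellow can, 66 mm diameter, 90 mm high, loose bystander; origin under its centre.
- carton: Cardboard carton 90 x 70 x 50 mm, loose bystander; origin under its centre.
- bearing: Steel bearing ring, 60 mm diameter, 16 mm high, lying flat, loose bystander; origin under its centre.

How it is judged:
By the outcome, as a careful person would: the job done as asked, in the order asked, and still so for the second after the job is handed in, with the robot touching nothing.
It also fails if it takes over 72 s, if anything falls off the work surface, if the arm or the gripper's body presses on something with over 40 N, if the wrist force passes 120 N, or if a joint passes its speed limit or range.

## Robot

A 6-joint arm with a two-finger parallel gripper is mounted at the origin on the work surface. World frame = base frame: x ahead of the robot, y to its left, z up, the work surface at z = 0. Lengths are in m, angles in rad, forces in N, time in s.
With the tool pointing down it reaches from about 0.425 to 0.95 m from the base axis. Payload 3.5 kg.
Tool frame: the origin (TCP) lies at the very end of the fingers, on their centre line; the grasp point (between the pads) lies 19 mm behind it (grip_point_offset is the distance from the TCP to the grasp point, in m); z points along the fingers, y is the direction in which the jaws open and shut (so a half turn about z gives the same grasp; the last joint's range is limited). The gripper opens to 85 mm and grips with 20 to 120 N. Pads are 22 mm wide; open, the fingers measure 114 mm over their backs; the gripper's body (76 mm by 85 mm) begins 54 mm behind the grasp point. The pads swing forward as they close: fully open they stand 13 mm farther back than shut.
Start: joints at [1.084, 0.286, 1.577, -0, 1.279, -0.15], TCP at [0.223, 0.637, 0.231] pointing down, gripper open.
Joint ranges: [-2.77, 2.77], [-0.9, 2.22], [0.21, 2.48], [-1.53, 4.67], [0.24, 2.81], [-2.84, 2.84]. Speed limits (rad/s): [2.79, 2.79, 3.14, 3.14, 3.14, 3.14].

## Interface

Orientations are given as a 3x3 rotation matrix whose columns are the frame's x, y, z axes.
In Python, from rig import goto, line_to, movej, move_gripper, dwell, ik, get_state, read_camera, MotionError, sign_off, grip_point_offset gives the robot as it stands. The module is installed in compiled form; this text tells all that it offers. Calls block until the motion is done:
- goto(position, orientation): joint-space move of the TCP to a pose.
- line_to(position, rate=0.15, ori=None, f_stop=None): straight line of the TCP; ori=None keeps the orientation; rate is the mean speed in m/s. With f_stop (N) it stops when the force on the tool has changed by that much, and returns True; else False.
- movej(angles): joint-space move.
- move_gripper(opening): finger opening in m; the grip force is fixed at half the most; returns when the fingers have stopped.
- dwell(seconds).
- ik(position, orientation): joint angles nearest the present ones, or None.
- get_state(): the state.
- read_camera(name): name is "scene" or "top"; returns a dict with "image" (420x560x3 uint8, red, green, blue), "z_map" (420x560 float32, m along the optical axis (not along the pixel's ray), 0 where there is no reading), "fovy" (degrees; the focal length in pixels is half the picture's height over the tangent of half this angle, whatever the lens; pixels are square), "cx", "cy" (the principal point, pixels), "k1" (the pictures are not rectified: a ray, as slopes to the right and down, at radius r is drawn at 1 + k1 r^2 times it, then the intrinsics apply), "world_from_camera" (4x4, takes a point from camera to world coordinates). Camera axes: x right, y down, z forward; pixel columns grow to the right and rows downward; lengths in m; the calibration is good to about 2 mm. A picture is of the moment at which its call begins.
A pose or a line that the arm cannot do raises MotionError and nothing moves.
- sign_off(): hands the job in, once; it reports no verdict.
The state is a dict: "clock": time; "joints": joint angles; "joint_velocities": joint speeds; "joint_torque": joint torques, N m; "tool_pos": TCP position; "tool_rot": TCP orientation; "ft_force": force on the tool from outside, world axes, zero at the start; "ft_torque": the same for the moment, N m; "width": finger opening in m.
Only numpy, scipy, OpenCV 4.12 (cv2) and the standard library are available. Lean on these libraries where they do the work, as an engineer would, in place of code of your own. Each camera call takes 0.05 s, during which the arm holds its last target. There are 200 camera calls.

## Working session

There is one attempt and no reset: what is moved stays moved. The work goes in short steps, each a Python script; the robot and the scene stay as the last script left them, time stands still between calls to the robot, and variables do not carry over. Pictures are saved under pics/ and viewed, about 8 in all and at most 12, crops included, and the job is handed in when it is done.

```bash
mkdir -p pics; cat > h.py <<'E'
import numpy as np, cv2
from rig import *
def cam(n):
    c=read_camera(n); h,w=c["z_map"].shape; f=h/2/np.tan(np.radians(c["fovy"])/2)
    K=np.array([[f,0,c["cx"]],[0,f,c["cy"]],[0,0,1]]); v,u=np.mgrid[:h,:w]
    p=cv2.undistortPoints(np.stack([u.ravel(),v.ravel()],1).astype(float)[:,None],K,np.array([c["k1"],0,0,0,0.]))[:,0].reshape(h,w,2)
    z=c["z_map"].astype(float); P=np.dstack([p*z[...,None],z]); T=c["world_from_camera"]
    W=P@T[:3,:3].T+T[:3,3]; W[z==0]=np.nan
    return c["image"],W,c
def save(n,im,s=1):
    cv2.imwrite("pics/"+n,cv2.resize(im[...,::-1],None,fx=s,fy=s,interpolation=cv2.INTER_CUBIC))
E
python3 - <<'E'
from h import *
print(get_state()["clock"],grip_point_offset)
for n in("scene","top"):
    im,W,c=cam(n); save(n+"0.png",im,1.4); np.savez(n+"0.npz",im=im,W=W); print(n,c["world_from_camera"].round(3).tolist(),c["fovy"],c["k1"])
E
```

```text
0.0 0.0187
scene [[-0.741, 0.369, -0.561, 1.101], [0.671, 0.424, -0.609, 0.617], [0.013, -0.828, -0.561, 0.655], [0.0, 0.0, 0.0, 1.0]] 51.872824861355625 -0.0014253273944997882
top [[-0.019, -0.988, 0.155, 0.465], [-1.0, 0.019, -0.003, 0.06], [0.0, -0.155, -0.988, 0.968], [0.0, 0.0, 0.0, 1.0]] 54.689769907253925 -0.004412938142517037
```

View pics/scene0.png

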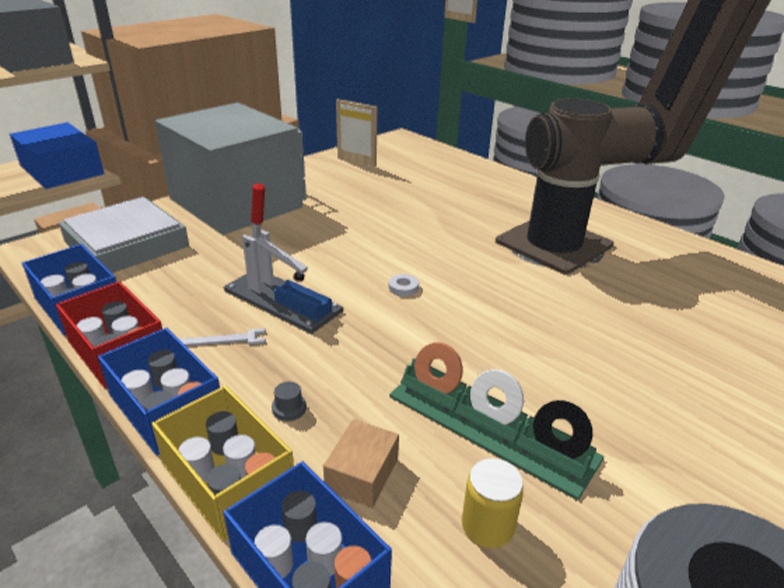

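View pics/top0.png

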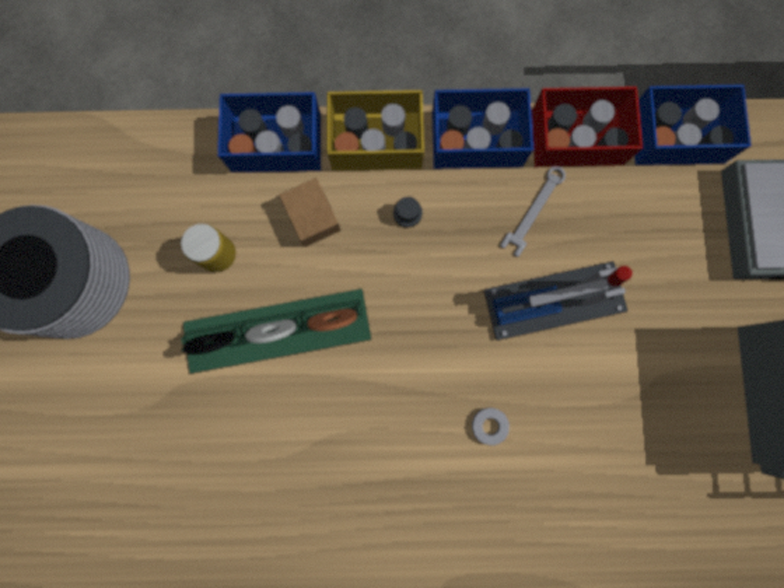

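The scene view shows the nest with its closed clamp at about (290,290), red handle at (258,203), and the copper plate at (438,367) at the nest end of the green rack. The top view shows the rack at (275,330), copper at (333,319), the nest at (557,300), the handle at (620,275), and tall stock boxes at the right.

```bash
cat > meas.py <<'E'
from h import *
def masks(im,W):
    hsv=cv2.cvtColor(im,cv2.COLOR_RGB2HSV).astype(int); H,S,V=[hsv[...,i] for i in range(3)]
    x,y,z=[np.nan_to_num(W[...,i],nan=-9) for i in range(3)]
    box=(x>.3)&(x<.66)
    return dict(green=(H>55)&(H<90)&(S>90)&box&(y>.0)&(y<.5)&(z>.004),
     copper=(H<14)&(S>120)&box&(y>0)&(y<.45)&(z>.03),
     blue=(H>100)&(H<125)&(S>120)&box&(y<0)&(y>-.5)&(z>.015),
     red=((H<6)|(H>174))&(S>170)&box&(y<0)&(y>-.6)&(z>.06),
     nestall=(x>.35)&(x<.6)&(y<-.05)&(y>-.5)&(z>.006)&(z<.02)&(V<120),
     high=(x>.4)&(x<.6)&(y<-.05)&(y>-.42)&(z>.07)&(z<.2)&(S<60))
E
python3 - <<'E'
from meas import *
for n in("scene","top"):
    d=np.load(n+"0.npz"); im,W=d["im"],d["W"]
    for k,m in masks(im,W).items():
        P=W[m]; 
        if len(P)<10: print(n,k,len(P)); continue
        r=cv2.minAreaRect(P[:,:2].astype(np.float32))
        print(n,k,len(P),"mean",P.mean(0).round(4),"min",np.percentile(P,1,0).round(4),"max",np.percentile(P,99,0).round(4),"rect",np.round(r[0],4),np.round(r[1],4),round(r[2],2))
        if k in("copper","red","high"):
            q=P-P.mean(0); w,s,v=np.linalg.svd(q,full_matrices=False); print("   pca",v.round(3).tolist(),(s/len(P)**.5).round(4))
    t=(W[...,2]<.002)&(W[...,2]>-.01); print("table z",np.nanmedian(W[t][:,2]))
E
```

```text
scene green 2907 mean [0.5655 0.2861 0.0192] min [0.4949 0.122  0.006 ] max [0.6098 0.4156 0.0487] rect [0.5485 0.264 ] [0.0909 0.306 ] 9.77
scene copper 761 mean [0.5601 0.1657 0.0626] min [0.5421 0.1283 0.0333] max [0.5772 0.2017 0.0924] rect [0.5569 0.1631] [0.0377 0.079 ] 10.87
   pca [[-0.207, 0.975, 0.077], [-0.41, -0.158, 0.898], [0.888, 0.154, 0.432]] [0.0218 0.0192 0.0016]
scene blue 677 mean [ 0.5857 -0.1484  0.034 ] min [ 0.5511 -0.206   0.0158] max [ 0.6099 -0.1022  0.0462] rect [ 0.589  -0.1678] [0.0459 0.1342] 17.43
scene red 208 mean [ 0.602  -0.2422  0.198 ] min [ 0.5896 -0.2542  0.1606] max [ 0.6103 -0.2333  0.2298] rect [ 0.6005 -0.2421] [0.0189 0.0251] 73.85
   pca [[0.071, -0.155, -0.985], [-0.893, 0.43, -0.132], [0.444, 0.89, -0.108]] [0.0218 0.0054 0.0034]
scene nestall 334 mean [ 0.5519 -0.1513  0.0129] min [ 0.3713 -0.2784  0.0064] max [ 0.5997 -0.062   0.0196] rect [ 0.4833 -0.1718] [0.1941 0.2546] 81.33
scene high 356 mean [ 0.5882 -0.2129  0.103 ] min [ 0.5733 -0.2788  0.0709] max [ 0.5996 -0.1474  0.1417] rect [ 0.5873 -0.2148] [0.0241 0.1395] 3.75
   pca 
[... 642 characters left out ...]
0.1039] 11.07
top red 124 mean [ 0.5948 -0.2407  0.2207] min [ 0.5866 -0.251   0.1782] max [ 0.6038 -0.2327  0.2317] rect [ 0.5965 -0.2414] [0.0166 0.0183] 49.01
   pca [[-0.08, 0.034, -0.996], [0.758, -0.647, -0.083], [-0.647, -0.762, 0.025]] [0.0143 0.0047 0.0043]
top nestall 1504 mean [ 0.5534 -0.2066  0.0132] min [ 0.3673 -0.4546  0.0063] max [ 0.5993 -0.0636  0.0185] rect [ 0.4765 -0.2796] [0.4336 0.2457] 88.69
top high 542 mean [ 0.5862 -0.2159  0.1115] min [ 0.572  -0.2804  0.0759] max [ 0.5993 -0.148   0.1352] rect [ 0.5867 -0.2143] [0.0252 0.1375] 2.85
   pca [[-0.066, 0.982, -0.175], [0.252, 0.186, 0.95], [-0.966, -0.018, 0.26]] [0.0394 0.0101 0.0057]
table z 0.00043150116520013215
```

```bash
python3 - <<'E'
from meas import *
for n in("scene","top"):
    d=np.load(n+"0.npz"); im,W=d["im"],d["W"]; x,y,z=[np.nan_to_num(W[...,i],nan=-9) for i in range(3)]
    hsv=cv2.cvtColor(im,cv2.COLOR_RGB2HSV).astype(int)
    # copper
    m=masks(im,W)["copper"]&(y<.22)&(y>.11); P=W[m]; c0=np.median(P,0)
    for _ in range(4):
        q=P-P.mean(0); nv=np.linalg.svd(q,full_matrices=False)[2][2]; nv*=np.sign(nv[0]); e=(P-P.mean(0))@nv; P=P[abs(e)<.003]
    yaw=np.arctan2(nv[1],nv[0]); v=np.array([-np.sin(yaw),np.cos(yaw),0]); up=np.cross(nv,v)
    uv=np.c_[(P-P.mean(0))@v,(P-P.mean(0))@up].astype(np.float32)
    print(n,"n",nv.round(3),"yaw",np.degrees(yaw).round(2),"lean",np.degrees(np.arcsin(nv[2])).round(2),"mean",P.mean(0).round(4),
      "u",np.percentile(uv[:,0],[.5,99.5]).round(4),"v",np.percentile(uv[:,1],[.5,99.5]).round(4))
    cv=(np.percentile(uv[:,0],[.5,99.5]).mean()); top=np.percentile(uv[:,1],99.7)
    print("  face centre",(P.mean(0)+v*cv+up*(top-.04)).round(4),"body centre",(P.mean(0)+v*cv+up*(top-.04)-.004*nv).round(4))
    # nest base: connected dark region
    near=(x>.5)&(x<.7)&(y<-.06)&(y>-.36)&(z>.007)&(z<.3)
    lab=cv2.connectedComponentsWithStats(near.astype(np.uint8))
    L=lab[1]==1+np.argmax(lab[2][1:,4]); Q=W[L&(z<.017)]; r=cv2.minAreaRect(Q[:,:2].astype(np.float32))
    print("  base",len(Q),np.round(r[0],4),np.round(r[1],4),round(r[2],2),cv2.boxPoints(r).round(4).tolist())
    B=masks(im,W)["blue"]; T=W[B&(z>.04)&(y>-.24)&L]; r=cv2.minAreaRect(T[:,:2].astype(np.float32)); print("  blocktop",len(T),np.round(r[0],4),np.round(r[1],4),round(r[2],2),T[:,2].max().round(4))
    bx=(x>.1)&(x<.75)&(y<-.4)&(z>.03)&(y>-.9)&(x<.55); print("  boxes: y max",np.percentile(y[bx],99.5).round(3),"x",np.percentile(x[bx],[1,99]).round(3),"z",np.percentile(z[bx],99).round(3))
E
```

```text
scene n [0.892 0.152 0.426] yaw 9.7 lean 25.23 mean [0.5605 0.1654 0.062 ] u [-0.0386  0.0371] v [-0.0323  0.0342]
  face centre [0.5627 0.165  0.0576] body centre [0.5591 0.1644 0.0559]
  base 927 [ 0.592  -0.2105] [0.0916 0.2316] 11.99 [[0.5231000185012817, -0.10670000314712524], [0.5712000131607056, -0.33329999446868896], [0.6607999801635742, -0.314300000667572], [0.6126999855041504, -0.0877000018954277]]
  blocktop 185 [ 0.5834 -0.156 ] [0.0374 0.1065] 12.78 0.0764
  boxes: y max -0.516 x [0.308 0.543] z 0.203
top n [0.887 0.148 0.438] yaw 9.47 lean 25.96 mean [0.5592 0.1628 0.0661] u [-0.037   0.0378] v [-0.0391  0.0315]
  face centre [0.5628 0.1639 0.0585] body centre [0.5593 0.1633 0.0567]
  base 2125 [ 0.5899 -0.2108] [0.0902 0.231 ] 11.3 [[0.5230000019073486, -0.10639999806880951], [0.5683000087738037, -0.3328999876976013], [0.6567999720573425, -0.31520000100135803], [0.6115000247955322, -0.08869999647140503]]
  blocktop 360 [ 0.579  -0.1562] [0.0425 0.1034] 11.4 0.0812
  boxes: y max -0.519 x [0.306 0.538] z 0.113
```

```bash
cat > geo.py <<'E'
from h import *
yn=np.radians(11.5); NX=np.array([np.cos(yn),np.sin(yn),0]); NY=np.array([-np.sin(yn),np.cos(yn),0]); Z=np.array([0,0,1.])
O=np.array([.5905,-.2107,0])+.055*NY; H=O-.11*NY+.115*Z
tz=(NX-Z)/2**.5
def ori(z,x): return np.c_[x,np.cross(z,x),z]
def push_open(th,R=.088,off=.022):   # TCP for finger beside handle
    return H+NY*(-R*np.sin(th)+off*np.cos(th))+Z*(R*np.cos(th)+off*np.sin(th))+.019*tz
def push_close(th,R=.1,off=.018):    # finger on the back (-y/upper) side of arm
    return H+NY*(R*np.cos(th)-off*np.sin(th))+Z*(R*np.sin(th)+off*np.cos(th))+.019*tz
def pick(z,x,p):
    c=[(ori(z,s*x),ik(p,ori(z,s*x))) for s in(1,-1)]
    j=np.array(get_state()["joints"]); c=[(np.abs(np.array(q)-j).max(),o,q) for o,q in c if q is not None]
    return min(c,key=lambda t:t[0])
E
python3 - <<'E'
from geo import *
print(O,H,get_state()["tool_rot"])
p=push_open(-.2,off=.038); print(p)
d,o,q=pick(tz,NY,p-.09*tz); print(d,np.round(q,2))
for t in(-.2,.3,.7,1.0): print(t,push_open(t).round(3),np.round(ik(push_open(t),o),2))
pre=p-.09*tz
move_gripper(0.0); goto(pre,o); line_to(p,.15)
s=get_state(); print(s["clock"],s["ft_force"])
im,W,c=cam("scene"); save("s1.png",im[100:300,100:350],3)
E
```

```text
[ 0.57953476 -0.15680414  0.        ] [ 0.60146524 -0.26459586  0.115     ] [[-9.43808938e-01  3.30489927e-01 -1.04707754e-03]
 [ 3.30491418e-01  9.43806916e-01 -1.98187399e-03]
 [ 3.33249634e-04 -2.21656053e-03 -9.99997488e-01]]
[ 0.60372006 -0.20829054  0.1802614 ]
1.9179318296133 [-0.83 -0.17  2.17  0.89  0.9  -1.53]
-0.2 [ 0.607 -0.224  0.183] [-0.74  0.05  2.08  0.99  0.75 -1.61]
0.3 [ 0.616 -0.267  0.192] [-0.79  0.1   2.01  0.97  0.8  -1.61]
0.7 [ 0.623 -0.301  0.183] [-0.82  0.17  1.95  0.97  0.82 -1.65]
1.0 [ 0.627 -0.323  0.168] [-0.84  0.23  1.92  0.99  0.82 -1.69]
4.8083 [-0.00530385 -0.2081627  -0.19286851]
```

View pics/s1.png

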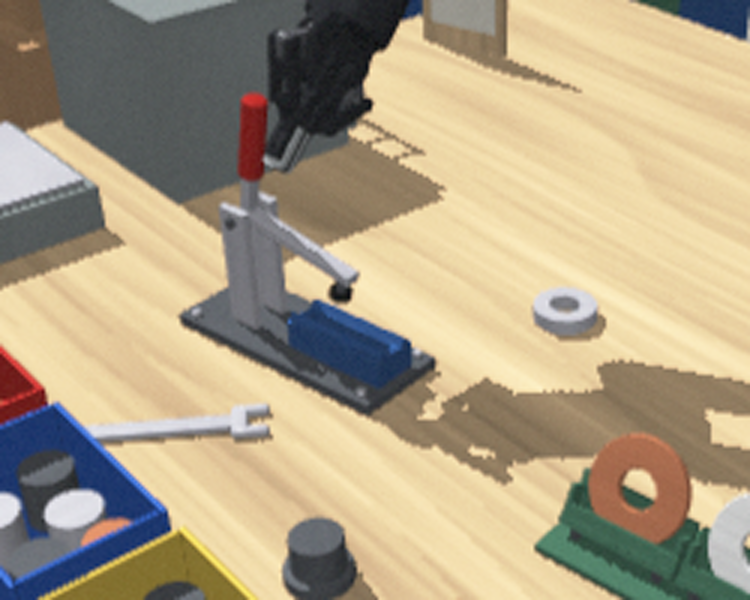

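The closed fingers at (283,155) stand beside the red handle (253,135), on its +y side. I'll push now.

```bash
python3 - <<'E'
from geo import *
for t in(.0,.45,.85,1.05):
    line_to(push_open(t),.12); s=get_state(); print(t,s["clock"],np.round(s["ft_force"],2))
line_to(push_open(1.05)-.08*tz+.03*NY,.2); dwell(.2)
s=get_state(); print(s["clock"],np.round(s["ft_force"],2))
im,W,c=cam("scene"); save("s2.png",im[80:280,100:350],3); np.savez("scene2.npz",im=im,W=W)
E
```

```text
0.0 5.2917 [-0.46  1.28  1.85]
0.45 5.775 [-0.73  0.58  0.41]
0.85 6.225 [-0.86 -0.57  0.2 ]
1.05 6.525 [0.16 0.49 0.23]
7.3 [-0.75 -0.21  0.35]
```

View pics/s2.png

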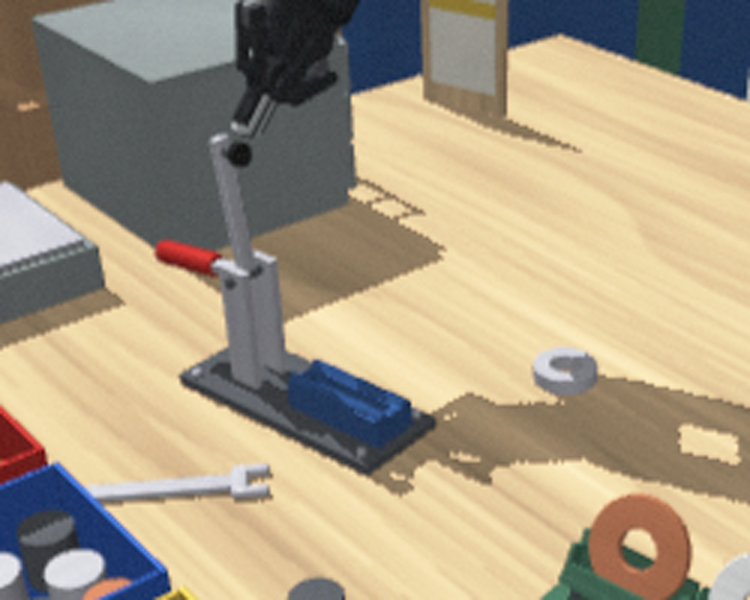

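The clamp rests open: the arm is upright (240,210) and the handle level (190,257). Next I'll grasp the copper plate.

```bash
cat >> geo.py <<'E'
yr=np.radians(9.6); RX=np.array([np.cos(yr),np.sin(yr),0]); RY=np.array([-np.sin(yr),np.cos(yr),0]); L=np.radians(25)
U=np.cos(L)*Z-np.sin(L)*RX; C=np.array([.5592,.1639,.0563]); G=C+U*(.026-.0187)
E
python3 - <<'E'
from geo import *
line_to(get_state()["tool_pos"]+np.array([-.07,.03,.08]),.3)
pre=G+.09*U
d,o,q=pick(-U,RY,pre); print(d,np.round(q,2),np.round(ik(G,o),2))
# the vertical pose over the slot with same handedness
z=-Z; x=NY*np.sign(o[:,0]@RY); P=O+np.array([0,0,.17]); print(np.round(ik(P,ori(z,x)),2)); 
move_gripper(.045); goto(pre,o)
im,W,c=cam("top"); np.savez("top3.npz",im=im,W=W)
line_to(G,.1,f_stop=12); s=get_state(); print(s["clock"],np.round(s["ft_force"],2),np.round(s["tool_pos"]-G,4))
im,W,c=cam("scene"); save("s3.png",im[180:380,240:490],3)
t=np.load("top3.npz"); save("t3.png",t["im"][150:300,100:480],2)
E
```

```text
1.4229654476964715 [ 0.09 -0.13  2.23  0.06  0.6  -0.12] [ 0.1   0.11  2.18  0.07  0.42 -0.13]
[-0.43  0.18  1.82 -0.    1.14 -0.63]
11.1583 [-0.18  0.81 -0.79] [ 0.0003 -0.      0.0005]
```

View pics/s3.png

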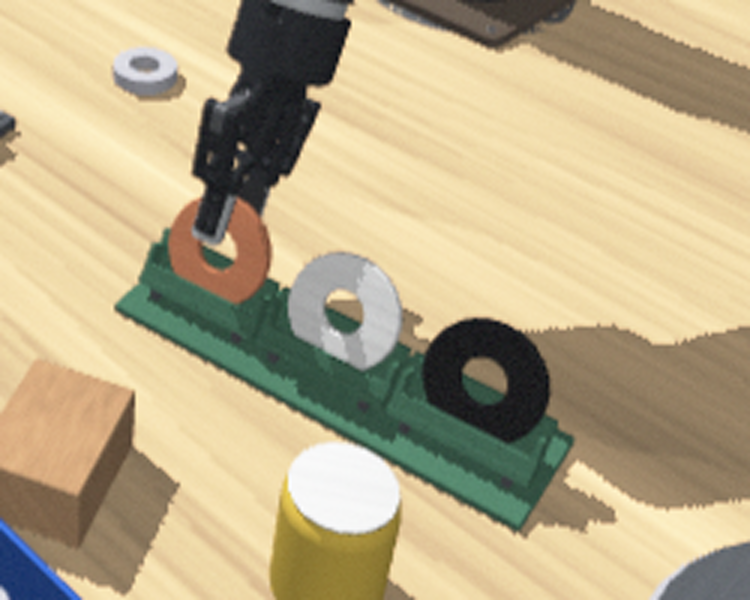

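View pics/t3.png

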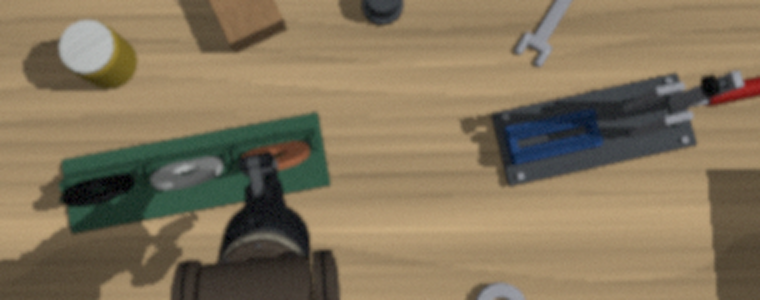

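The fingers at (215,220) straddle the copper rim. The top view shows the open slot clearly, with its centre near (553,137) of the crop. I'll grip, draw the plate out along its lean, and remeasure the slot from these pictures.

```bash
python3 - <<'E'
from geo import *; from meas import masks
move_gripper(0.0); s=get_state(); print("grip",s["clock"],s["width"],np.round(s["ft_force"],2))
line_to(G+.004*U,.03); line_to(G+.13*U,.12); s=get_state(); print("lift",s["clock"],s["width"],np.round(s["ft_force"],2))
im,W,c=cam("scene"); m=masks(im,W); 
np.savez("scene4.npz",im=im,W=W)
for f in("scene2","top3"):
    d=np.load(f+".npz"); im,W=d["im"],d["W"]; B=masks(im,W)["blue"]
    P=W[B]-O; a=P@NX; b=P@NY; z=P[:,2]; k=(abs(a)<.05)&(abs(b)<.07); a,b,z=a[k],b[k],z[k]
    t=z>.038; print(f,t.sum(),"top a",np.percentile(a[t],[1,99]).round(4),"b",np.percentile(b[t],[1,99]).round(4),"z",np.percentile(z[t],[50,99]).round(4))
    print(" hist a top",np.histogram(a[t&(abs(b)<.035)],np.arange(-.03,.031,.002))[0])
    lo=(abs(b)<.035)&(z<.036)&(abs(a)<.012); print(" inside",lo.sum(),a[lo].mean().round(4) if lo.any() else "")
    q=np.c_[a[t],b[t]].astype(np.float32); r=cv2.minAreaRect(q); print(" rect",r)
    # wall centreline tilt
    for s0 in(-1,1):
        w=t&(a*s0>.008)&(a*s0<.03)&(abs(b)<.04); print(" wall",s0,w.sum(),np.polyfit(b[w],a[w],1).round(4))
E
```

```text
grip 11.625 0.006949008864961722 [-4.2  -1.25  4.97]
lift 13.1083 0.00684403690822911 [-0.38  0.24 -3.8 ]
scene2 284 top a [-0.0148  0.0224] b [-0.0515  0.0522] z [0.0411 0.0464]
 hist a top [ 0  0  0  0  0  0  0  4 19 22 20 10  9  0  0  0  0  4  0  0  1  8 25 26
 15  9  5  0  0  0]
 inside 46 -0.0063
 rect ((0.0031752754002809525, -0.00031213462352752686), (0.04024331271648407, 0.10960468649864197), 2.011568307876587)
 wall -1 75 [ 0.0057 -0.0112]
 wall 1 100 [-0.0024  0.0171]
top3 587 top a [-0.0216  0.0209] b [-0.0506  0.0519] z [0.0418 0.0476]
 hist a top [ 0  0  0  0 19 27 25 26 25 25 20 19  0  0  0  0  0  8 19 23 28 28 23 24
 17 14  0  0  0  0]
 inside 19 0.0031
 rect ((-0.0002667587250471115, 0.00020191073417663574), (0.10441645979881287, 0.04330498352646828), 89.704345703125)
 wall -1 189 [ 0.0115 -0.0151]
 wall 1 180 [-0.0095  0.0142]
```

```bash
cat > hov.py <<'E'
from geo import *
def hover_meas(tag):
    out={}
    for n in("scene","top"):
        im,W,c=cam(n); np.savez(tag+n+".npz",im=im,W=W)
        hsv=cv2.cvtColor(im,cv2.COLOR_RGB2HSV).astype(int); P=W-O; a=P@NX; b=P@NY; z=W[...,2]
        m=(hsv[...,0]<14)&(hsv[...,1]>110)&(abs(a)<.03)&(abs(b)<.05)&(z>.04)&(z<.2)
        A,B,Zz=a[m],b[m],z[m]
        print(tag,n,m.sum(),"a med",np.median(A).round(4),np.percentile(A,[2,98]).round(4),"b",np.percentile(B,[.5,99.5]).round(4),"z",np.percentile(Zz,[.5,99.5]).round(4))
        if m.sum()>50: print("  a=k_b*b+k_z*z+c",np.linalg.lstsq(np.c_[B,Zz-.09,np.ones_like(B)],A,rcond=None)[0].round(4))
        save(tag+n+".png",im[130:330,120:370] if n=="scene" else im[140:290,280:480],3)
E
python3 - <<'E'
from hov import *
s=get_state(); x=NY*np.sign(s["tool_rot"][:,0]@RY); o=ori(-Z,x)
goto(O+Z*.19,o); line_to(O+Z*.1123,.12)
s=get_state(); print(s["clock"],s["width"],np.round(s["ft_force"],2),(s["tool_pos"]-O).round(4))
hover_meas("v")
E
```

```text
15.1833 0.007106755065458449 [ 0.62 -0.22 -2.84] [ 7.000e-04 -1.000e-04  1.132e-01]
v scene 370 a med 0.0044 [-0.0019  0.0071] b [-0.0363  0.0394] z [0.0712 0.144 ]
  a=k_b*b+k_z*z+c [-0.0143 -0.0178  0.0044]
v top 27 a med 0.0003 [-0.0031  0.0035] b [0.026  0.0385] z [0.1138 0.1351]
```

View pics/vscene.png

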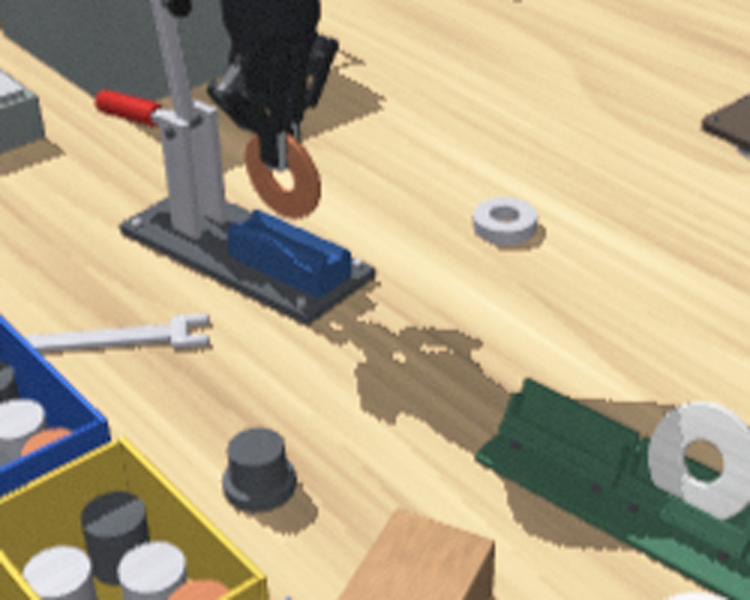

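View pics/vtop.png

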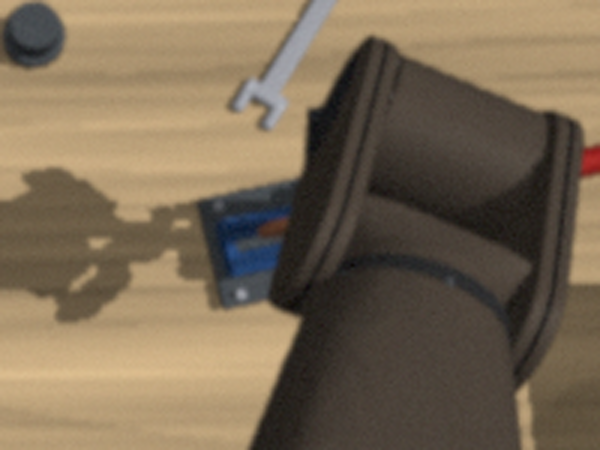

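The plate hangs upright, centred over the slot: scene view (283,175) above the block at (290,250). The top view is mostly hidden by the arm. I'll check the nest's x offset in each camera before lowering.

```bash
python3 - <<'E'
from geo import *; from meas import masks
def ends(a,b,lo,hi,st=.006):
    r=[(t,a[(b>=t)&(b<t+st)].min(),a[(b>=t)&(b<t+st)].max()) for t in np.arange(lo,hi,st) if ((b>=t)&(b<t+st)).sum()>3]
    return np.array(r)
for f in("scene0","scene2","top0","top3"):
    d=np.load(f+".npz"); im,W=d["im"],d["W"]; P=W-O; a=P@NX; b=P@NY; z=W[...,2]; V=im.max(2)
    base=(z>.005)&(z<.017)&(abs(a)<.06)&(b>-.18)&(b<.07)
    r=ends(a[base],b[base],-.165,.055); mn=np.polyfit(r[:,0],r[:,1],1); mx=np.polyfit(r[:,0],r[:,2],1)
    print(f,"base a",np.median(r[:,1:],0).round(4),"mid",np.median(r[:,1:],0).mean().round(4),"slopes",mn[0].round(4),mx[0].round(4),"b",np.percentile(b[base],[.3,99.7]).round(4))
    blk=masks(im,W)["blue"]; t=blk&(z>.036)&(z<.05)&(abs(a)<.04)&(abs(b)<.06); r=ends(a[t],b[t],-.045,.045)
    mb=lambda i:np.polyfit(r[:,0],r[:,i],1)[0].round(4)
    print("   block a",np.median(r[:,1:],0).round(4),"mid",np.median(r[:,1:],0).mean().round(4),"slopes",mb(1),mb(2))
    sd=blk&(z>.018)&(z<.036)&(a>.012)&(a<.04)&(abs(b)<.04); print("   +x side",sd.sum(),np.median(a[sd]).round(4) if sd.any() else "")
E
```

```text
scene0 base a [0.0097 0.0458] mid 0.0277 slopes 0.0616 0.0044 b [-0.169   0.0604]
   block a [-0.0137  0.0218] mid 0.0041 slopes -0.0023 -0.0086
   +x side 130 0.0213
scene2 base a [0.0083 0.0456] mid 0.027 slopes 0.063 0.0033 b [-0.169   0.0609]
   block a [-0.0137  0.0222] mid 0.0043 slopes 0.0108 -0.0082
   +x side 129 0.0216
top0 base a [-0.0454  0.0439] mid -0.0008 slopes 0.0132 -0.0052 b [-0.17    0.0604]
   block a [-0.0214  0.0208] mid -0.0003 slopes 0.0089 0.0056
   +x side 0 
top3 base a [-0.0455  0.0439] mid -0.0008 slopes -0.0017 0.0101 b [-0.1699  0.0603]
   block a [-0.0212  0.0208] mid -0.0002 slopes 0.0111 0.0023
   +x side 1 0.0201
```

Both cameras put the slot centre within about 0.7 mm of my estimate, so I'll lower with a force stop.

```bash
python3 - <<'E'
from geo import *
def rep(t):
    s=get_state(); p=s["tool_pos"]-O; print(t,round(s["clock"],2),"a,b,z",np.round([p@NX,p@NY,p[2]],4),"F",np.round(s["ft_force"],2),"w",round(s["width"],4)); return np.array([p@NX,p@NY,p[2]])
e=rep("now"); off=-e[0]*NX-e[1]*NY   # remove steady tracking error
line_to(O+off+Z*.1,.05); rep("corr")
h=line_to(O+off+Z*.075,.04,f_stop=6); rep(h)
if not h: h=line_to(O+off+Z*.0555,.025,f_stop=6); rep(h)
E
```

```text
now 15.28 a,b,z [ 0.0009 -0.0006  0.1138] F [ 0.29 -0.21 -2.39] w 0.0071
corr 15.68 a,b,z [-0.0014  0.0008  0.0992] F [-0.11  0.32 -2.97] w 0.0071
False 16.46 a,b,z [-0.0008  0.0004  0.0751] F [ 0.76 -0.44 -3.58] w 0.0075
True 17.07 a,b,z [-0.001   0.0006  0.0599] F [0.57 0.65 4.95] w 0.0072
```

```bash
python3 - <<'E'
from geo import *
p=get_state()["tool_pos"]
h=line_to(p-Z*.004,.02,f_stop=12); s=get_state(); print(h,s["clock"],(s["tool_pos"]-O).round(4),np.round(s["ft_force"],2))
move_gripper(.03); s=get_state(); print(s["clock"],s["width"],np.round(s["ft_force"],2))
p=s["tool_pos"]; line_to(p+Z*.12,.12); line_to(p+Z*.2-.15*NX+.05*NY,.3)
s=get_state(); print(s["clock"])
im,W,c=cam("scene"); save("r.png",im[130:330,120:370],3); np.savez("r.npz",im=im,W=W)
hsv=cv2.cvtColor(im,cv2.COLOR_RGB2HSV).astype(int); P=W-O; a=P@NX; b=P@NY; z=W[...,2]
m=(hsv[...,0]<14)&(hsv[...,1]>110)&(abs(a)<.03)&(abs(b)<.06)&(z>.03)&(z<.2)
A,B,Q=a[m],b[m],z[m]; print(m.sum(),np.median(A).round(4),np.percentile(B,[.5,99.5]).round(4),np.percentile(Q,[.5,98,99.5]).round(4),np.linalg.lstsq(np.c_[B,Q-.06,np.ones_like(B)],A,rcond=None)[0].round(4))
E
```

```text
True 17.275 [-0.0007  0.0003  0.0599] [-2.1   0.44  5.1 ]
17.625 0.029834541739595766 [-0.73  0.15 -0.41]
19.5167
309 0.0027 [-0.0356  0.0399] [0.0373 0.0917 0.0926] [-0.0161  0.0022  0.0023]
```

View pics/r.png

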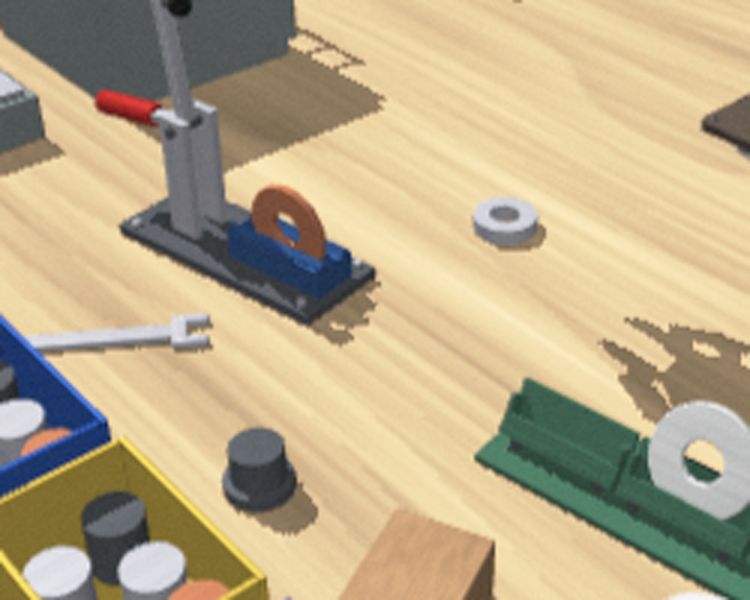

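The plate stands home in the slot at (288,222), with its top rim at z = 92 mm as expected. Now I'll close the clamp.

```bash
python3 - <<'E'
from geo import *
p0=push_close(1.7,off=.036); pre=p0-.1*tz
d,o,q=pick(tz,NY,pre); print(d,np.round(q,2))
for t in(1.7,1.2,.65): print(np.round(ik(push_close(t),o),2))
move_gripper(0.); goto(pre,o); line_to(p0,.15); s=get_state(); print(s["clock"],np.round(s["ft_force"],2),(s["tool_pos"]-p0).round(4))
for t in(1.7,1.3,1.0,.75,.6):
    line_to(push_close(t),.1); s=get_state(); print(t,s["clock"],np.round(s["ft_force"],2))
p=push_close(.6); line_to(p-.08*tz+.03*Z,.2); line_to(p-.18*NX+.12*Z+.05*NY,.3); dwell(.3)
s=get_state(); print(s["clock"],np.round(s["ft_force"],2))
im,W,c=cam("scene"); save("c.png",im[110:310,120:370],3); np.savez("c.npz",im=im,W=W)
hsv=cv2.cvtColor(im,cv2.COLOR_RGB2HSV).astype(int); P=W-H; a=P@NX; b=P@NY; z=W[...,2]
m=(hsv[...,0]<14)&(hsv[...,1]>110)&(abs(a)<.03)&(abs(b-.11)<.06)&(z>.03)&(z<.15)
print("copper",m.sum(),np.median(a[m]).round(4),np.percentile(z[m],[1,98]).round(4))
r=((hsv[...,0]<6)|(hsv[...,0]>174))&(hsv[...,1]>170)&(abs(a)<.04)&(abs(b)<.15)&(z>.06)
q=np.c_[b[r],z[r]]; v=np.linalg.svd(q-q.mean(0))[2][0]; print("handle",r.sum(),q.mean(0).round(4),"angle",np.arctan2(-v[0]*np.sign(v[1]),abs(v[1])).round(3))
E
```

```text
0.8743403131452364 [-0.95 -0.01  1.98  0.87  1.   -1.58]
[-0.81  0.14  1.96  0.95  0.83 -1.61]
[-0.76  0.05  2.04  0.96  0.79 -1.58]
[-0.7   0.02  2.13  1.01  0.72 -1.6 ]
21.6833 [-0.39  0.42  0.31] [0.0003 0.0002 0.0008]
1.7 22.0167 [ 0.6  -0.96  0.2 ]
1.3 22.5667 [-0.67 -1.28 -0.65]
1.0 23.0167 [-0.12 -0.76 -0.56]
0.75 23.4167 [ 0.26 -1.46 -0.05]
0.6 23.7167 [ 0.86 -0.1   0.36]
25.2917 [-0.76 -0.06  1.23]
copper 302 0.003 [0.0384 0.0908]
handle 216 [0.0069 0.1996] angle 0.024
```

View pics/c.png

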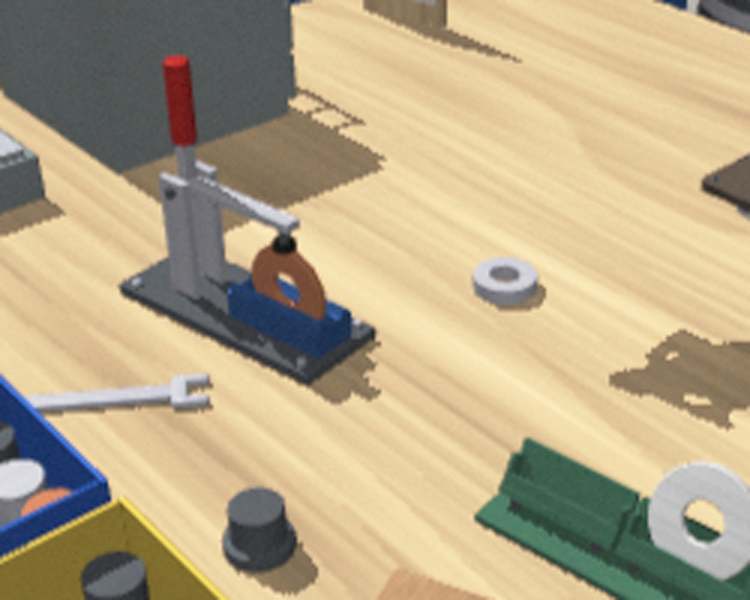

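The pad at (285,243) sits on the copper rim with the arm level and the handle upright, at about 0.02 rad. Everything else in view looks unmoved, so I'll hand it in.

```bash
python3 - <<'E'
from h import *
im,W,c=cam("scene"); A=np.load("scene0.npz")["im"]; d=np.abs(im.astype(int)-A).max(2)>60
W0=np.load("scene0.npz")["W"]
for n,(x0,x1,y0,y1) in dict(otherplates=(.45,.65,.22,.42),bystanders=(.62,.8,-.4,.4)).items():
    k=(W0[...,0]>x0)&(W0[...,0]<x1)&(W0[...,1]>y0)&(W0[...,1]<y1)&(W0[...,2]>.01); print(n,k.sum(),(d&k).sum())
print(get_state()["clock"]); sign_off()
E
```

```text
otherplates 3740 0
bystanders 5177 0
25.3917
the job is handed in; nothing more can be done
```

The job is done and handed in at about 25 s on the robot's clock. The sign-off gives no verdict, so the checks below are my own.

**What I did:** I pushed the red handle over until the clamp stayed open. I then drew the copper plate out of the rack along its lean and lowered it upright into the slot until it touched bottom. After letting go, I pushed the clamp arm back over so that it closed by itself onto the plate.

**Last checks:**
- **Plate:** its top rim measured about 92 mm above the bench after release, as expected for fully home. It read 91 mm with the clamp closed, which is within camera noise.
- **Clamp:** the handle measured about 0.02 rad, and the pad sits on the plate's rim. I did not measure how hard it holds.
- **Rest of the bench:** comparing the start and end pictures showed no change at the other two plates or in the bench strip beyond the nest and rack. The bearing was outside that comparison, but it looks unmoved in the last picture.
- **Robot:** it was clear of everything at the end, and the tool forces I read stayed at about 7 N or less.

**Disagreements:** the two cameras differed by about 2 mm on the nest's x position. A closer comparison of the nest's edges brought this to about 1 mm, and the plate went in without catching. It sits about 2 mm off-centre along the slot, within the slot's 4 mm of play at each end.

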